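Cover the wide culture jar

TASK

On the plant-culture bench, pick up the larger of the two loose lids by its vent stub and set it gently, without dropping it, onto the wide open jar, so that its underside boss sits inside the mouth and the lid rests level on the rim; then let go. The jar must stay standing where it is, and leave the smaller lid and the narrow open jar where they are.

Things in the scene. Friction and masses are not known exactly. Their poses are not given: they have to be found in the camera images.
- jar: The wide open jar, loose, clear glass with a grey plastic collar round its mouth and a white disc on its floor: 92 mm outside diameter, 110 mm tall, mouth 80 mm inside diameter, rim 6 mm thick, about 0.55 kg, empty. Origin at the centre of its underside, z up its axis. (Jars already covered stand elsewhere on the bench.)
- jar_rim (a point): Centre of the wide jar's mouth, level with the top of its rim, 110 mm above its underside.
- lid: The larger loose lid, white plastic, about 0.12 kg, right way up on the bench. From below: a tapered round boss 12 mm deep (48 mm diameter at its bottom, 58 at the plate), a flat round plate 108 mm across and 5 mm thick, and in the middle an upright grey vent stub to grip, 26 mm diameter, from 17 to 62 mm above the origin. Origin: centre of the boss's underside, z up. Yaw does not matter.
- lid_seat (a point): Point on the lid's axis level with the underside of the plate, 12 mm above the lid's origin: this face rests on the rim, so when seated it lies at the height of the jar's rim.
- small_lid: A smaller lid of the same kind and material lying on the bench, plate 70 mm diameter, stub also 26 mm diameter. Too small for the wide jar: to be left alone. Origin at the centre of its underside.
- narrow_jar: A narrow open jar of the same glass, 60 mm outside diameter, 105 mm tall, loose: to be left alone. Origin at the centre of its underside.
Mind the look-alikes: they are no part of the job. What is shaped like the lid but purple is not meant. Leave any purple look-alike of the jar alone.

How it is judged:
By the outcome, as a careful person would: the job done as asked, in the order asked, and still so for the second after the job is handed in, with the robot touching nothing.
It also fails if it takes over 37 s, if anything falls off the work surface, if the arm or the gripper's body presses on something with over 40 N, if the wrist force passes 120 N, or if a joint passes its speed limit or range.

ROBOT

A 6-joint arm with a two-finger parallel gripper is mounted at the origin on the work surface. World frame = base frame: x ahead of the robot, y to its left, z up, the work surface at z = 0. Lengths are in m, angles in degrees, forces in N, time in s.
With the tool pointing down it reaches from about 0.325 to 0.85 m from the base axis. Payload 4.4 kg.
Tool frame: the origin (TCP) lies between the finger pads; the fingertips stand 14 mm ahead of it and the grasp point (between the pads) lies 5 mm behind it; z points along the fingers, y is the line along which they close (so a half turn about z gives the same grasp; the last joint's range is limited). The gripper opens to 94 mm and grips with 3 to 60 N. Pads are 16 mm wide; open, the fingers measure 119 mm over their backs; the gripper's body (75 mm by 177 mm) begins 78 mm behind the grasp point.
Start: joints at [-74.8, 11.837, 88.321, -0, 79.842, -8.623], TCP at [0.232, -0.526, 0.183] pointing down, gripper open.
Joint ranges: [-156.59, 156.59], [-49.26, 127.26], [12.9, 141.05], [-63.56, 243.56], [4.71, 150.69], [-161.64, 161.64]. Speed limits (degrees/s): [159.86, 159.86, 180, 180, 180, 180].

INTERFACE

Orientations are given as a 3x3 rotation matrix whose columns are the frame's x, y, z axes.
In Python, from workcell import ctrl gives the robot as it stands.
- The arm moves only by the shell command python3 -m pendant 'ROWS' [FORCE]. ROWS is JSON, one flat list of numbers, 5 for each row, row after row: the opening in per cent of the stroke, from 0 (shut) to 100 (fully open), then the shift along the world's x, y, z in m, then the turn about the world's z in rad. In form: [gripper, dx, dy, dz, yaw, gripper, dx, dy, dz, yaw, ...]. A call has exactly 8 rows; each row shifts and turns the commanded pose from where the row before left it; what a row does not reach is not made up. A row lasts 1/8 s, in which the tool goes at most 62.5 mm and 10.7 degrees, less where a joint would pass 70% of its speed; a pose out of reach is approached as far as the arm can. A call with a gripper value outside its range is refused whole. The fingers move at their own pace and stop on an object; FORCE is the grip in N (left out, the last holds). Time passes only in rows, so rows that do not move let the fingers close, or fill a call up. It gives the time, the measured TCP pose, the force, the opening and the grip force at its end, in the units of the state.
- ctrl.get_obs(): the state, without advancing time (a new reading comes with each control period).
- ctrl.capture(name): name is "side" or "top"; returns the picture (400x640x3 uint8, red, green, blue); there is no depth.
- ctrl.camera_model(name): a dict with "mtx" (3x3 intrinsics, pixels), "xyz" and "orientation" of the camera in the world. Camera axes: x right, y up, looking along -z (the intrinsics and any distortion apply to the point x, -y, -z); pixel columns grow to the right and rows downward; lengths in m; the calibration is good to about 2 mm. A picture is of the moment at which its call begins. camera_model takes no time and is no camera call.
- ctrl.finish_job(): hands the job in; it is judged then, once.
Trained networks look in the newest picture that a camera, given by its name, has taken for a name from the list of things; names that differ only in an ending like _2 or _b are one class to them, and where a whole thing is asked for, a point or a joint stands for the part that bears it (a point fixed in the world has none). Each returns a list of dicts, best first, with "p" (0 to 1); they miss things now and then, are a little off and sometimes report something else, mostly with a low value. They report only what shows in the picture. A call takes as long as a camera call. They do not tell look-alikes from the thing itself.
- ctrl.spot_in(target, camera): "bbox" ([left, top, width, height] in pixels, round what is visible of it).
- ctrl.trace(target, camera): "mask" (400x640 bool, what is visible of it) and "bbox" ([left, top, width, height] in pixels, round what is visible of it).
The state is a dict: "time_s": time; "qpos": joint angles; "qvel": joint speeds; "effort": joint torques, N m; "eef_pos": TCP position; "tcp_rot": TCP orientation; "contact_force": force on the tool from outside, world axes, zero at the start; "torque": the same for the moment, N m; "finger_gap": opening from 0.0 (shut) to 1.0 (fully open); "gripper_force": force on a finger pad.
Only numpy, scipy, OpenCV 4.12 (cv2) and the standard library are available. Lean on these libraries where they do the work, as an engineer would, in place of code of your own. Each camera call takes 0.05 s, during which the arm holds its last target. There are 200 camera calls.

## Working session

There is one attempt and no reset: what is moved stays moved. The work goes in short steps, Python scripts to look and compute and a shell command to move; the robot and the scene stay as the last step left them, time stands still between calls to the robot, and variables do not carry over. Pictures are saved under pics/ and viewed, at most 10 in all, crops included, and the job is handed in when it is done.

```bash
mkdir -p pics; cat > h.py <<'E'
from workcell import ctrl
import numpy as np, cv2
def cam(n):
    m=ctrl.camera_model(n); return np.array(m["mtx"]),np.array(m["xyz"]),np.array(m["orientation"]),m
def proj(n,p):
    K,t,R,_=cam(n); c=(np.atleast_2d(p)-t)@R; c=c*[1,-1,-1]; q=c@K.T; return q[:,:2]/q[:,2:]
def unproj(n,uv,z):
    K,t,R,_=cam(n); d=R@(np.linalg.inv(K)@[uv[0],uv[1],1]*np.array([1,-1,-1])); return t+d*(z-t[2])/d[2]
E
python3 - <<'E'
from h import *
for n in("top","side"):
    im=ctrl.capture(n); cv2.imwrite(f"pics/{n}1.png",im[...,::-1]); print(n,cam(n)[3])
    for k in("jar","lid","small_lid","narrow_jar"):
        print(n,k,[(np.round(d["bbox"],1).tolist(),round(d["p"],2)) for d in ctrl.spot_in(k,n)])
print(ctrl.get_obs())
E
```

```text
top {'mtx': array([[457.25849077,   0.        , 328.04775445],
       [  0.        , 457.25849077, 200.77068376],
       [  0.        ,   0.        ,   1.        ]]), 'xyz': array([0.33360068, 0.07500389, 1.28740571]), 'orientation': array([[ 0.01694524,  0.97956779, -0.20039912],
       [-0.99984436,  0.01758546,  0.0014149 ],
       [ 0.0049101 ,  0.20034395,  0.97971332]])}
top jar [([282.5, 94.7, 30.9, 47.8], 0.71), ([275.6, 153.8, 37.5, 42.8], 0.62)]
top lid [([205.1, 259.1, 42.5, 38.7], 0.97), ([259.8, 232.6, 41.8, 39.9], 0.81), ([278.1, 151.9, 37.0, 37.0], 0.18)]
top small_lid [([414.2, 242.6, 22.9, 27.9], 0.65)]
top narrow_jar [([412.1, 162.6, 26.4, 28.8], 0.95)]
side {'mtx': array([[410.90898324,   0.        , 325.9430014 ],
       [  0.        , 410.90898324, 203.41400961],
       [  0.        ,   0.        ,   1.        ]]), 'xyz': array([0.51837938, 0.83317807, 0.80368168]), 'orientation': array([[-0.99463394,  0.08100407, -0.06435576],
       [-0.10250208, -0.687269  ,  0.71913465],
       [ 0.01402311,  0.72187233,  0.69188416]])}
side jar [([270.1, 201.5, 40.9, 63.2], 
[... 332 characters left out ...]
     7.98406943e+01, -8.62455779e+00]), 'qvel': array([-0.04853261, -0.10554344, -0.06927798, -0.01151953,  0.02921592,
       -0.13574295]), 'effort': array([ 2.20657066e-04, -3.70485198e+01, -2.81435877e+01,  6.98751211e-02,
        2.88621231e-02, -4.62972082e-05]), 'eef_pos': array([ 0.23224199, -0.5260022 ,  0.18310688]), 'tcp_rot': array([[ 9.14780622e-01,  4.03951004e-01, -2.32885561e-05],
       [ 4.03951004e-01, -9.14780620e-01,  5.97402396e-05],
       [ 2.82821000e-06, -6.40566491e-05, -9.99999998e-01]]), 'contact_force': array([-0.12012996,  0.87879575, -0.061465  ]), 'torque': array([-0.01373829, -0.00106253, -0.01712436]), 'gripper_force': 0.0, 'finger_gap': 1.0003983399390732}
```

View pics/top1.png

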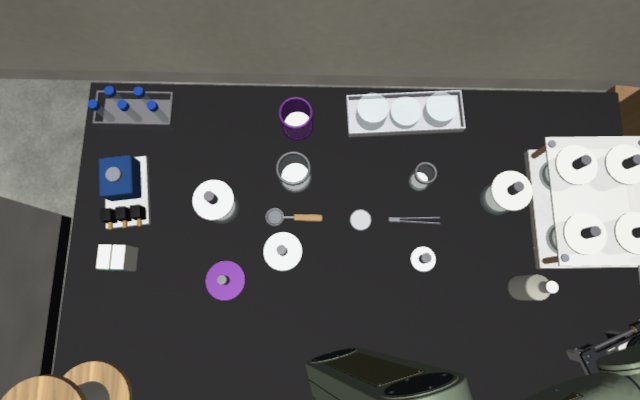

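View pics/side1.png

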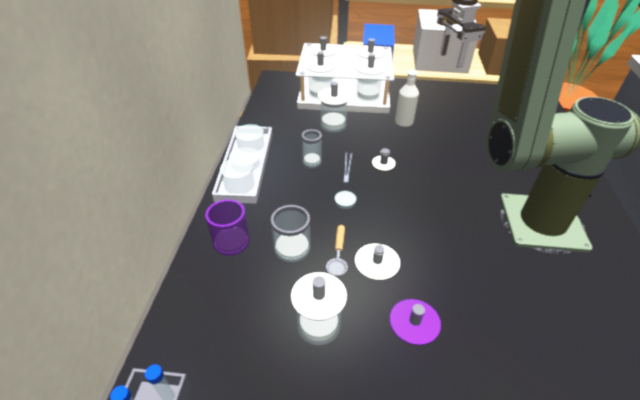

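The top view's candidates for the lid are white at (282,251), purple at (225,280), the covered jar's lid at (213,201) and the small lid at (423,259). The wide white lid lying on the bench at (282,251) fits; in the side view it is at (378,262). For the jar, the grey-collared open one at top (293,170), side (291,232) fits. The purple one at (296,118), the narrow one at (424,176) and the covered ones do not.

```bash
cat > m.py <<'E'
from h import *
from scipy.optimize import least_squares
a=np.linspace(0,2*np.pi,120,endpoint=False)
def circ(x,y,r,z): return np.c_[x+r*np.cos(a),y+r*np.sin(a),0*a+z]
def mask(k,n,uv):
    for d in ctrl.trace(k,n):
        if d["mask"][uv[1]-8:uv[1]+9,uv[0]-8:uv[0]+9].sum()>60 : 
            x,y,w,h=d["bbox"]
            if x<uv[0]<x+w and y<uv[1]<y+h and abs(x+w/2-uv[0])<15 and abs(y+h/2-uv[1])<20: return d["mask"]
E
python3 - <<'E'
from m import *
ims={n:ctrl.capture(n) for n in("top","side")}
c=[cv2.resize(ims["top"][130:290,190:350],(480,480),interpolation=cv2.INTER_CUBIC)]
c.append(cv2.resize(ims["side"][190:350,250:410],(480,480),interpolation=cv2.INTER_CUBIC)[:, :])
cv2.imwrite("pics/crop.png",cv2.resize(np.hstack(c),(800,400))[...,::-1])
P={"lid":{"top":(282,251),"side":(378,262)},"jar":{"top":(293,172),"side":(291,233)}}
solid={"lid":[(.054,.012),(.054,.017),(.013,.062),(.013,.03)],"jar":[(.046,.11),(.046,0.)]}
for k in P:
    obs={}
    for n in P[k]:
        m=mask(k,n,P[k][n]); print(k,n,m is not None and m.sum())
        if m is not None:
            x,y,w,h=cv2.boundingRect(m.astype(np.uint8)); obs[n]=np.array([x,y,x+w,y+h])-.5; print(obs[n])
    def pb(n,p):
        q=np.vstack([proj(n,circ(p[0],p[1],r,z)) for r,z in solid[k]]); return np.r_[q.min(0),q.max(0)]
    for ns in (["top"],["side"],["top","side"]):
        ns=[n for n in ns if n in obs]
        if not ns: continue
        s=least_squares(lambda p:np.hstack([pb(n,p)-obs[n] for n in ns]),unproj(ns[0],P[k][ns[0]],.02)[:2],loss="soft_l1")
        print(k,ns,s.x.round(4),[ (pb(n,s.x)-obs[n]).round(1).tolist() for n in ns])
E
```

```text
lid top False
lid side 1298
[354.5 242.5 399.5 280.5]
lid ['side'] [0.4482 0.1991] [[0.1, 0.8, -0.1, -0.6]]
lid ['side'] [0.4482 0.1991] [[0.1, 0.8, -0.1, -0.6]]
jar top 1191
[275.5 150.5 311.5 192.5]
jar side 1949
[269.5 204.5 310.5 261.5]
jar ['top'] [0.6651 0.1687] [[0.1, -0.2, -0.1, 0.2]]
jar ['side'] [0.6627 0.1695] [[0.5, -0.6, -0.6, 0.6]]
jar ['top', 'side'] [0.6639 0.1689] [[0.0, 0.3, -0.2, 0.6], [0.1, -0.9, -1.1, 0.4]]
```

View pics/crop.png

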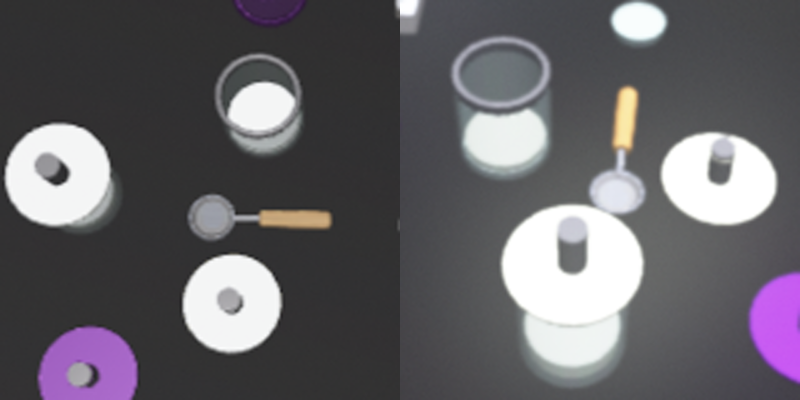

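The crop confirms both: the white lid lies flat on the bench (crop left panel 232,303), and the open jar has the grey collar (258,95). The covered jar's lid at (58,175) stands on glass. Next I refine the lid in the top view and check clearances.

```bash
python3 - <<'E'
from m import *
im={n:ctrl.capture(n).astype(int) for n in("top","side")}
for n,(u,v,w) in {"top":(282,251,26),"side":(378,262,28)}.items():
    s=im[n][v-w:v+w,u-w:u+w]; m=(s.min(2)>170).astype(np.uint8)
    k,l,st,ce=cv2.connectedComponentsWithStats(m); i=1+st[1:,4].argmax()
    cs,_=cv2.findContours((l==i).astype(np.uint8),cv2.RETR_EXTERNAL,cv2.CHAIN_APPROX_NONE)
    e=cv2.fitEllipse(cv2.convexHull(cs[0]).astype(np.float32)); c=np.array(e[0])+[u-w,v-w]
    p=unproj(n,c,.017); print(n,c.round(1),np.round(e[1],1),p.round(4), "stub top px",proj(n,[p[0],p[1],.062]).round(1))
for nm,c,z in(("covered",(213,201),.127),("purple lid",(225,280),.017),("spoon",(275,217),.01),("small",(423,259),.017),("narrow",(426,170),.105),("purplejar",(295,108),.11)): print(nm,unproj("top",c,z).round(3))
E
```

```text
top [282.3 250.9] [38.4 39.2] [0.4495 0.1975 0.017 ] stub top px [[280.8 249.3]]
side [377.1 261.1] [36.1 46.1] [0.448  0.2016 0.017 ] stub top px [[379.  249.1]]
covered [0.565 0.371 0.127]
purple lid [0.367 0.351 0.017]
spoon [0.545 0.222 0.01 ]
small [ 0.434 -0.192  0.017]
narrow [ 0.664 -0.188  0.105]
purplejar [0.832 0.168 0.11 ]
```

```bash
python3 -m pendant '[100,0,0,0.06,0, 100,0,0,0.06,0, 100,0.03,0.05,0,0, 100,0.03,0.05,0,0, 100,0.03,0.05,0,0, 100,0.03,0.05,0,0, 100,0.03,0.05,0,0, 100,0.03,0.05,0,0]' 20
python3 -m pendant '[100,0.005,0.053,0,0, 100,0.005,0.053,0,0, 100,0.005,0.053,0,0, 100,0.005,0.053,0,0, 100,0.005,0.053,0,0, 100,0.005,0.053,0,0, 100,0.005,0.053,0,0, 100,0.002,0.053,0,0]'
python3 -m pendant '[100,0,0,-0.03,0, 100,0,0,-0.04,0, 100,0,0,-0.04,0, 100,0,0,-0.04,0, 100,0,0,-0.03,0, 100,0,0,0,0, 100,0,0,0,0, 100,0,0,0,0]'
```

```text
time_s: 1.9
eef_pos: [0.413, -0.2243, 0.3034]
tcp_rot: [[0.915, 0.404, 0.001], [0.404, -0.915, -0.001], [0.001, 0.001, -1.0]]
contact_force: [0.5, -0.1, -0.1]
finger_gap: 0.997
gripper_force: 0.0
time_s: 2.9
eef_pos: [0.4492, 0.1998, 0.3033]
tcp_rot: [[0.915, 0.404, 0.001], [0.404, -0.915, -0.0], [0.001, 0.0, -1.0]]
contact_force: [0.4, -0.6, 0.5]
finger_gap: 1.003
gripper_force: 0.0
time_s: 3.9
eef_pos: [0.4509, 0.1984, 0.1251]
tcp_rot: [[0.915, 0.404, 0.004], [0.404, -0.915, 0.001], [0.004, 0.001, -1.0]]
contact_force: [1.0, 0.3, 1.0]
finger_gap: 1.0
gripper_force: 0.0
```

```bash
python3 -m pendant '[100,0,0,-0.02,0, 100,0,0,-0.02,0, 100,0,0,-0.02,0, 100,0,0,-0.015,0, 100,0,0,-0.01,0, 100,0,0,0,0, 100,0,0,0,0, 100,0,0,0,0]'
python3 - <<'E'
from h import *
i=[ctrl.capture("side")[170:330,290:450],ctrl.capture("top")[180:340,200:360]]
cv2.imwrite("pics/g.png",np.hstack([cv2.resize(x,(400,400)) for x in i])[...,::-1])
E
```

```text
time_s: 4.9
eef_pos: [0.45, 0.1982, 0.0389]
tcp_rot: [[0.915, 0.404, 0.002], [0.404, -0.915, 0.0], [0.002, 0.0, -1.0]]
contact_force: [0.3, 0.5, 0.1]
finger_gap: 1.001
gripper_force: 0.0
```

View pics/g.png

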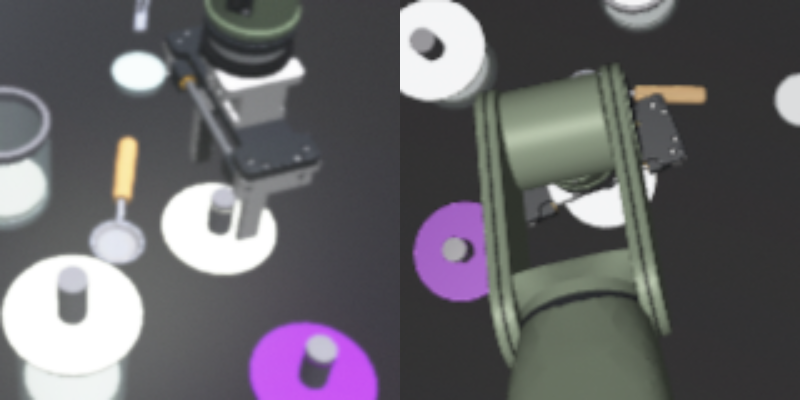

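```bash
python3 - <<'E'
from h import *
f=lambda p:((proj("side",p)-[290,170])*2.5).round(1)
y=np.array([.404,-.915,0]);c=np.array([.45,.1982,.025])
print(f(c),f(c+.047*y),f(c-.047*y),f(c+.059*y),f(c-.059*y),"stub",f([[.449,.1995,.062],[.449,.1995,.017]]))
E
```

```text
[[216.5 219.6]] [[198.  184.1]] [[236.3 257.5]] [[193.5 175.4]] [[241.5 267.5]] stub [[221.5 195.9]
 [216.7 225.9]]
```

```bash
python3 - <<'E'
from h import *
i=ctrl.capture("side")[220:285,345:410].astype(float)
i=255*(i/255)**1.8
cv2.imwrite("pics/z.png",cv2.resize(i.astype(np.uint8),(585,585),interpolation=cv2.INTER_CUBIC)[...,::-1])
E
```

```text
(no output)
```

View pics/z.png

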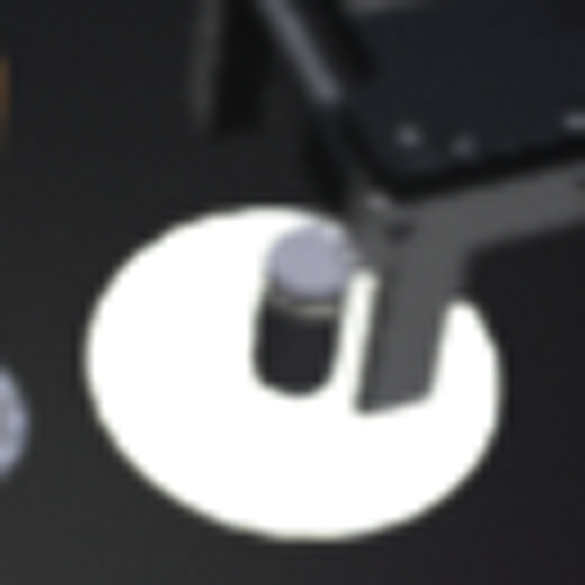

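```bash
python3 -m pendant '[50,0,0,0,0, 50,0,0,0,0, 50,0,0,0,0, 50,0,0,0,0, 50,0,0,0,0, 50,0,0,0,0, 50,0,0,0,0, 50,0,0,0,0]' 20
python3 - <<'E'
from h import *
i=ctrl.capture("side")[220:285,345:410].astype(float)
i=255*(i/255)**1.2
j=ctrl.capture("top")[215:280,250:315]
cv2.imwrite("pics/z2.png",np.hstack([cv2.resize(x.astype(np.uint8),(400,400),interpolation=cv2.INTER_CUBIC) for x in (i,j)])[...,::-1])
y=np.array([.404,-.915,0]);o=ctrl.get_obs();c=o["eef_pos"]-[0,0,.014];g=.047*o["finger_gap"]
for s in(1,-1): print(((proj("side",[c+s*g*y,c+s*(g+.0125)*y])-[345,220])*400/65).round())
E
```

```text
time_s: 6.05
eef_pos: [0.4492, 0.198, 0.0381]
tcp_rot: [[0.915, 0.404, 0.0], [0.404, -0.915, 0.0], [0.0, -0.0, -1.0]]
contact_force: [-0.0, -0.2, -0.1]
finger_gap: 0.502
gripper_force: 0.0
[[173. 190.]
 [161. 167.]]
[[220. 280.]
 [233. 305.]]
```

View pics/z2.png

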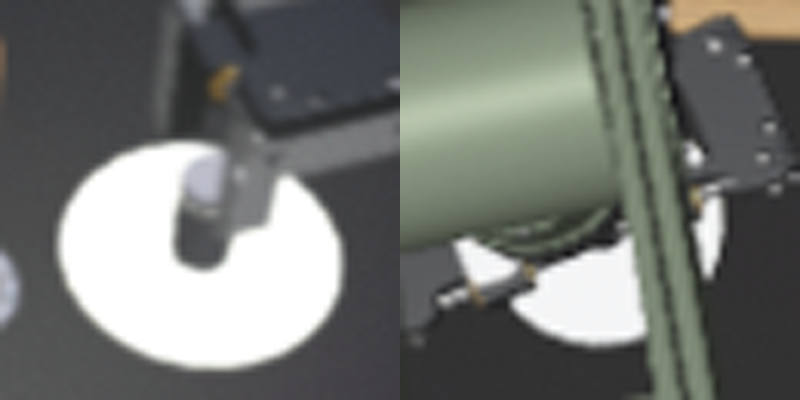

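```bash
python3 -m pendant '[20,0,0,0,0, 20,0,0,0,0, 20,0,0,0,0, 20,0,0,0,0, 20,0,0,0,0, 20,0,0,0,0, 20,0,0,0,0, 20,0,0,0,0]' 5
python3 - <<'E'
from h import *
i=ctrl.capture("side")[220:285,345:410].astype(float)
i=255*(i/255)**1.2
j=ctrl.capture("top")[215:280,250:315]
cv2.imwrite("pics/z3.png",np.hstack([cv2.resize(x.astype(np.uint8),(400,400),interpolation=cv2.INTER_CUBIC) for x in (i,j)])[...,::-1])
E
```

```text
time_s: 7.15
eef_pos: [0.4493, 0.198, 0.0382]
tcp_rot: [[0.915, 0.404, 0.0], [0.404, -0.915, -0.0], [0.0, 0.0, -1.0]]
contact_force: [0.0, -0.8, -0.8]
finger_gap: 0.265
gripper_force: 5.0
```

View pics/z3.png

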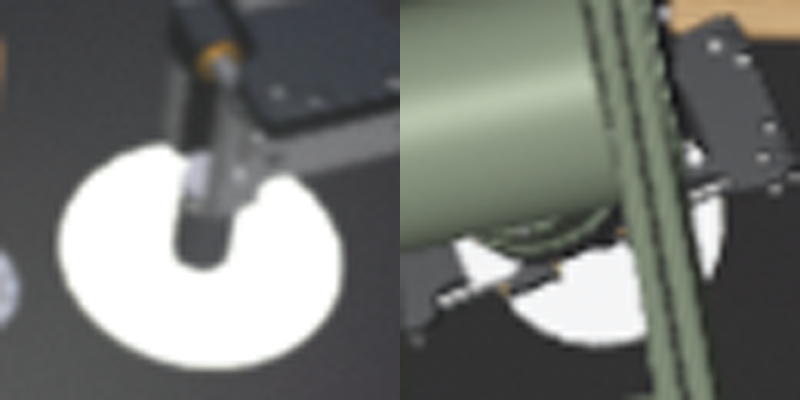

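```bash
python3 -m pendant '[45,0,0,0,0, 45,0,0,0,0, 45,0,0,0,0, 45,0,0,-0.003,0, 45,0,0,-0.003,0, 45,0,0,-0.002,0, 45,0,0,0,0, 45,0,0,0,0]' 5
```

```text
time_s: 8.25
eef_pos: [0.4493, 0.198, 0.0302]
tcp_rot: [[0.915, 0.404, 0.0], [0.404, -0.915, 0.0], [0.0, -0.0, -1.0]]
contact_force: [0.1, -0.4, 0.1]
finger_gap: 0.449
gripper_force: 0.0
```

```bash
python3 -m pendant '[45,0,0,-0.002,0, 45,0,0,-0.002,0, 45,0,0,-0.002,0, 45,0,0,0,0, 45,0,0,0,0, 45,0,0,0,0, 45,0,0,0,0, 45,0,0,0,0]' 5
python3 - <<'E'
from h import *
i=ctrl.capture("side")[220:285,345:410].astype(float)
i=255*(i/255)**1.2
cv2.imwrite("pics/z4.png",cv2.resize(i.astype(np.uint8),(400,400),interpolation=cv2.INTER_CUBIC)[...,::-1])
E
```

```text
time_s: 9.25
eef_pos: [0.4493, 0.198, 0.0242]
tcp_rot: [[0.915, 0.404, 0.0], [0.404, -0.915, -0.0], [0.0, 0.0, -1.0]]
contact_force: [-0.0, -0.1, 0.6]
finger_gap: 0.449
gripper_force: 0.0
```

View pics/z4.png

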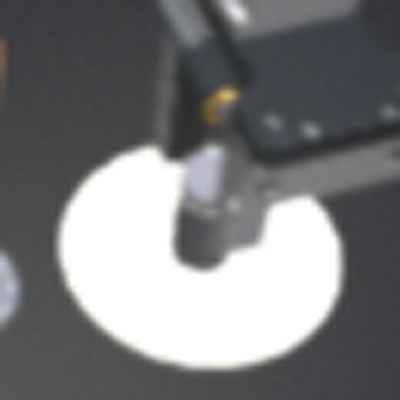

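The near fingertip at (245,250) is still well above the plate, so the fingers stand higher than nominal. I'll keep lowering in small steps and watch the force.

```bash
python3 -m pendant '[45,0,0,-0.002,0, 45,0,0,-0.002,0, 45,0,0,-0.002,0, 45,0,0,-0.001,0, 45,0,0,0,0, 45,0,0,0,0, 45,0,0,0,0, 45,0,0,0,0]' 5
python3 - <<'E'
from h import *
i=ctrl.capture("side")[220:285,345:410].astype(float)
i=255*(i/255)**1.2
cv2.imwrite("pics/z5.png",cv2.resize(i.astype(np.uint8),(400,400),interpolation=cv2.INTER_CUBIC)[...,::-1])
print(ctrl.get_obs()["effort"],ctrl.get_obs()["qpos"])
E
```

```text
time_s: 10.3
eef_pos: [0.4493, 0.198, 0.0172]
tcp_rot: [[0.915, 0.404, 0.0], [0.404, -0.915, 0.0], [0.0, 0.0, -1.0]]
contact_force: [-0.2, 0.1, 0.6]
finger_gap: 0.447
gripper_force: 0.0
[ 9.32778403e-05 -3.26673639e+01 -2.23273426e+01  2.43790622e-02
 -7.05373613e-02 -7.80892066e-06] [1.36678313e+01 1.37726221e+01 1.08031287e+02 8.34300593e-04
 5.81868394e+01 7.98487200e+01]
```

```bash
python3 -m pendant '[15,0,0,0,0, 15,0,0,0,0, 15,0,0,0,0, 15,0,0,0,0, 15,0,0,0,0, 15,0,0,0.01,0, 15,0,0,0.02,0, 15,0,0,0.03,0]' 30
python3 -m pendant '[15,0,0,0.03,0, 15,0,0,0.04,0, 15,0,0,0.03,0, 15,0,0,0.02,0, 15,0,0,0,0, 15,0,0,0,0, 15,0,0,0,0, 15,0,0,0,0]'
python3 - <<'E'
from h import *
i=[ctrl.capture("side"),ctrl.capture("top")]
cv2.imwrite("pics/l.png",np.hstack([cv2.resize(x,(400,400)) for x in (i[0][150:330,260:440],i[1][140:320,200:380])])[...,::-1])
E
```

```text
time_s: 11.35
eef_pos: [0.4482, 0.1977, 0.0774]
tcp_rot: [[0.915, 0.404, -0.002], [0.404, -0.915, -0.001], [-0.002, -0.0, -1.0]]
contact_force: [0.2, -0.5, -0.3]
finger_gap: 0.268
gripper_force: 30.0
time_s: 12.35
eef_pos: [0.4486, 0.1978, 0.1961]
tcp_rot: [[0.915, 0.404, -0.002], [0.404, -0.915, -0.0], [-0.002, -0.0, -1.0]]
contact_force: [-0.2, -0.5, -2.1]
finger_gap: 0.269
gripper_force: 30.0
```

View pics/l.png

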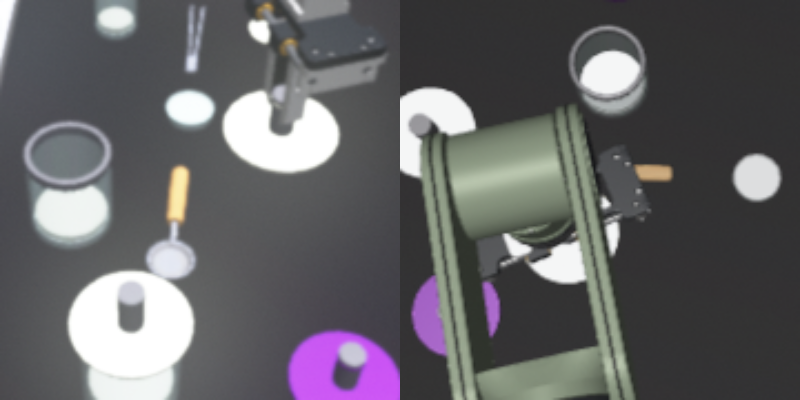

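The lid hangs level in the fingers, in the side view at about (385,208). I'll measure where it sits relative to the TCP.

```bash
cat > lidpos.py <<'E'
from m import *
import sys
def lidpos(u,v,w=34):
    im=ctrl.capture("side").astype(int)
    s=im[v-w:v+w,u-w:u+w]; m=(s.min(2)>170).astype(np.uint8)
    k,l,st,ce=cv2.connectedComponentsWithStats(m); i=1+st[1:,4].argmax()
    cs,_=cv2.findContours((l==i).astype(np.uint8),cv2.RETR_EXTERNAL,cv2.CHAIN_APPROX_NONE)
    h=cv2.convexHull(max(cs,key=len))[:,0]+[u-w,v-w]
    h=h[h[:,1]>np.median(h[:,1])-6] if 0 else h
    q=cv2.boundingRect(h.astype(np.int32)); print("bbox",q)
    return h
def fit(h,z=None):
    from scipy.spatial import cKDTree
    x0=[*unproj("side",h.mean(0),z or .19)[:2]]+([] if z else [.19])
    def f(p):
        c=proj("side",circ(p[0],p[1],.054,z or p[2])); return cKDTree(c).query(h)[0]
    s=least_squares(f,x0,loss="soft_l1",diff_step=1e-4); return s.x.round(4),np.sqrt(2*s.cost/len(h)).round(2)
if __name__=="__main__":
    h=lidpos(int(sys.argv[1]),int(sys.argv[2]))
    o=ctrl.get_obs()["eef_pos"]; print("tcp",o.round(4)); print("free",fit(h)); print("z known",fit(h,o[2]-.0002))
E
python3 lidpos.py 386 207
```

```text
bbox (360, 191, 53, 37)
tcp [0.449  0.1979 0.1967]
free (array([0.4494, 0.2157, 0.2116]), np.float64(0.36))
z known (array([0.4477, 0.2005]), np.float64(0.62))
```

```bash
python3 -m pendant '[15,0.02,-0.005,0,0, 15,0.035,-0.005,0,0, 15,0.045,-0.005,0,0, 15,0.045,-0.005,0,0, 15,0.04,-0.005,0,0, 15,0.02,-0.005,0,0, 15,0.01,0,0,0, 15,0,0,0,0]'
python3 -m pendant '[15,0,0,-0.01,0, 15,0,0,-0.015,0, 15,0,0,-0.015,0, 15,0,0,-0.01,0, 15,0,0,-0.01,0, 15,0,0,0,0, 15,0,0,0,0, 15,0,0,0,0]'
python3 - <<'E'
from lidpos import *
o=ctrl.get_obs()["eef_pos"]; z=o[2]-.0002; u,v=np.round(proj("side",[o[0],o[1],z])[0]).astype(int); h=lidpos(u,v)
print(o.round(4),fit(h,z),fit(h))
i=[ctrl.capture("side"),ctrl.capture("top")]
cv2.imwrite("pics/p.png",np.hstack([cv2.resize(x,(400,400)) for x in (i[0][150:290,220:360],i[1][100:240,220:360])])[...,::-1])
E
```

```text
time_s: 13.5
eef_pos: [0.6648, 0.1677, 0.1965]
tcp_rot: [[0.915, 0.404, -0.001], [0.404, -0.915, -0.0], [-0.001, -0.0, -1.0]]
contact_force: [-0.5, 0.2, -0.5]
finger_gap: 0.27
gripper_force: 30.0
time_s: 14.5
eef_pos: [0.6649, 0.168, 0.138]
tcp_rot: [[0.915, 0.404, 0.002], [0.404, -0.915, 0.0], [0.002, 0.0, -1.0]]
contact_force: [0.7, -0.1, -1.1]
finger_gap: 0.273
gripper_force: 30.0
bbox (265, 184, 49, 49)
[0.6649 0.168  0.138 ] (array([0.6608, 0.1807]), np.float64(2.29)) (array([0.6493, 0.2384, 0.2   ]), np.float64(2.01))
```

View pics/p.png

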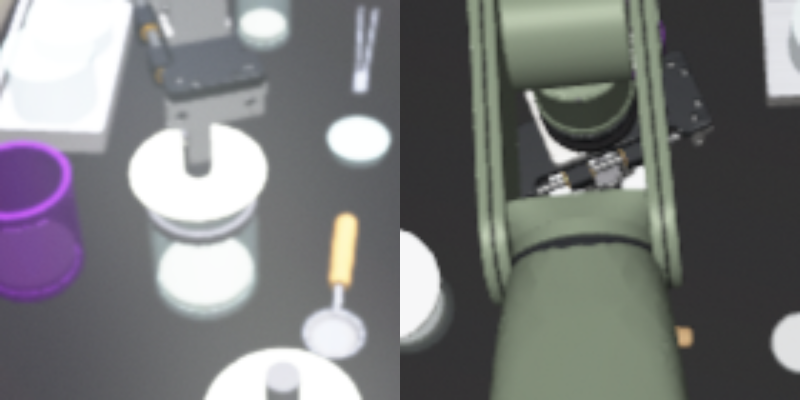

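The lid is held above the jar: lid ellipse at about (199,172) in the left crop, with the jar's rim just below it.

```bash
python3 - <<'E'
from lidpos import *
print(unproj("side",(289.6,210),.137).round(4))
q=proj("side",circ(.664,.169,.054,.138)); print(q.min(0),q.max(0))
h=lidpos(290,210,26); h=h[h[:,1]<215]; print(fit(h,.138))
E
```

```text
[0.6613 0.1718 0.137 ]
[265.02740213 192.96216937] [312.03202099 225.86295459]
bbox (265, 184, 49, 49)
(array([0.6636, 0.1446]), np.float64(1.96))
```

Within about 2 mm of the jar axis, against roughly 11 mm of play. I'll lower gently.

```bash
python3 -m pendant '[15,0,0,-0.005,0, 15,0,0,-0.005,0, 15,0,0,-0.004,0, 15,0,0,-0.003,0, 15,0,0,-0.002,0, 15,0,0,0,0, 15,0,0,0,0, 15,0,0,0,0]'
python3 -m pendant '[15,0,0,-0.001,0, 15,0,0,-0.001,0, 15,0,0,-0.001,0, 15,0,0,-0.001,0, 15,0,0,0,0, 15,0,0,0,0, 15,0,0,0,0, 15,0,0,0,0]'
```

```text
time_s: 15.7
eef_pos: [0.6644, 0.168, 0.1184]
tcp_rot: [[0.915, 0.404, 0.0], [0.404, -0.915, 0.0], [0.0, 0.0, -1.0]]
contact_force: [-0.6, 1.0, -0.2]
finger_gap: 0.273
gripper_force: 30.0
time_s: 16.7
eef_pos: [0.6645, 0.168, 0.1151]
tcp_rot: [[0.915, 0.404, 0.001], [0.404, -0.915, 0.0], [0.001, 0.0, -1.0]]
contact_force: [-2.5, -1.5, 5.4]
finger_gap: 0.27
gripper_force: 30.0
```

Contact at the predicted height (5 N). Releasing and lifting away.

```bash
python3 -m pendant '[30,0,0,0,0, 34,0,0,0,0, 40,0,0,0,0, 50,0,0,0,0, 60,0,0,0,0, 60,0,0,0,0, 60,0,0,0.005,0, 60,0,0,0.01,0]' 5
python3 -m pendant '[60,0,0,0.02,0, 60,0,0,0.04,0, 60,0,0,0.04,0, 60,0,0,0.05,0, 60,-0.04,-0.05,0.03,0, 60,-0.05,-0.05,0,0, 60,-0.05,-0.05,0,0, 60,-0.04,-0.05,0,0]'
python3 -m pendant '[60,-0.03,-0.05,0,0, 60,-0.02,-0.05,0,0, 60,0,-0.05,0,0, 60,0,-0.05,0,0, 60,0,0,0,0, 60,0,0,0,0, 60,0,0,0,0, 60,0,0,0,0]'
python3 - <<'E'
from h import *
i=[ctrl.capture("side"),ctrl.capture("top")]
from scipy.optimize import least_squares
cv2.imwrite("pics/f.png",np.hstack([cv2.resize(x,(400,400)) for x in (i[0][150:290,220:360],i[1][100:240,220:360])])[...,::-1])
from m import circ
for n,(u,v),w in(("side",(290,215),26),("top",(292,167),26)):
    s=i[n=="top"][v-w:v+w,u-w:u+w].min(2)>170
    c=circ(.6635,.169,.054,.115); q=proj(n,c)
    print(n,"pred plate",q.min(0).round(),q.max(0).round(),"white cols",np.where(s.sum(0)>2)[0][[0,-1]]+u-w,"rows",np.where(s.sum(1)>2)[0][[0,-1]]+v-w)
for n,uv in(("top",(413,165)),): pass
ctrl.capture("top"); 
for k in("jar","small_lid","narrow_jar"): print(k,[(np.round(d["bbox"],1).tolist(),round(d["p"],2)) for d in ctrl.spot_in(k,"top")])
ctrl.capture("side")
for k in("jar","lid","small_lid","narrow_jar"): print(k,[(np.round(d["bbox"],1).tolist(),round(d["p"],2)) for d in ctrl.spot_in(k,"side")])
E
```

```text
time_s: 17.7
eef_pos: [0.6639, 0.1679, 0.1292]
tcp_rot: [[0.915, 0.404, -0.001], [0.404, -0.915, -0.0], [-0.001, -0.0, -1.0]]
contact_force: [0.7, -0.7, -0.4]
finger_gap: 0.598
gripper_force: 0.0
time_s: 18.7
eef_pos: [0.5003, -0.0145, 0.3079]
tcp_rot: [[0.914, 0.405, 0.004], [0.405, -0.914, -0.001], [0.003, 0.002, -1.0]]
contact_force: [0.3, -1.1, 1.2]
finger_gap: 0.602
gripper_force: 0.0
time_s: 19.7
eef_pos: [0.4517, -0.2123, 0.3061]
tcp_rot: [[0.914, 0.406, 0.001], [0.406, -0.914, -0.0], [0.0, 0.0, -1.0]]
contact_force: [0.2, -0.2, 0.1]
finger_gap: 0.6
gripper_force: 0.0
side pred plate [266. 200.] [312. 233.] white cols [266 312] rows [199 240]
top pred plate [272. 147.] [313. 187.] white cols [273 313] rows [148 188]
jar [([282.1, 95.6, 29.9, 45.0], 0.61)]
small_lid [([410.7, 245.7, 23.7, 25.2], 0.72), ([270.6, 152.0, 44.5, 37.6], 0.2)]
narrow_jar [([413.5, 161.6, 23.4, 33.9], 0.68)]
jar [([203.5, 198.1, 48.4, 56.9], 0.89), ([268.8, 200.8, 41.6, 34.1], 0.73), ([269.3, 224.7, 40.1, 37.6], 0.72)]
lid [([265.5, 196.6, 45.8, 38.0], 0.75), ([388.3, 300.8, 48.9, 46.4], 0.71)]
small_lid [([372.9, 144.8, 24.6, 28.5], 0.78), ([271.6, 227.5, 38.7, 34.5], 0.5)]
narrow_jar [([303.0, 130.2, 22.2, 36.6], 0.77), ([267.7, 201.2, 42.5, 33.0], 0.6)]
```

The plate matches a level, seated lid to within 1 px in both cameras, and the other things haven't moved. Handing in.

```bash
python3 -c "
from workcell import ctrl
print(ctrl.finish_job())"
```

```text
the job is handed in; nothing more can be done
None
```

The larger white lid is on the wide jar and let go, and I handed the job in at about 20 s; both cameras put its plate within 1 px of a level, seated lid, and the jar, small lid and narrow jar show no sign of having moved.

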